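# Find a spacer's blind hole on the gauge pin and present it hole-up

## Robot

A 6-joint arm with a two-finger parallel gripper is mounted at the origin on the work surface. World frame = base frame: x ahead of the robot, y to its left, z up, the work surface at z = 0. Lengths are in m, angles in rad, forces in N, time in s.
With the tool pointing down it reaches from about 0.275 to 0.85 m from the base axis. Payload 19 kg.
Tool frame: the origin (TCP) lies on the centre line of the jaws, within the pads' length; the fingertips stand 8 mm ahead of it and the grasp point (between the pads) lies 11 mm behind it; z points along the fingers, y is the line along which they close (so a half turn about z gives the same grasp; the last joint's range is limited). The gripper opens to 85 mm and grips with 20 to 120 N. Pads are 22 mm wide; open, the fingers measure 114 mm over their backs; the gripper's body (76 mm by 85 mm) begins 54 mm behind the grasp point. The pads swing forward as they close: fully open they stand 13 mm farther back than shut.
Start: joints at [-1.37, 0.15, 1.437, -0, 1.554, -0.134], TCP at [0.189, -0.543, 0.239] pointing down, gripper open.
Joint ranges: [-2.8, 2.8], [-0.68, 2.1], [0.12, 2.68], [-1.39, 4.53], [0.16, 2.79], [-2.81, 2.81]. Speed limits (rad/s): [1.89, 1.89, 2.22, 3.01, 3.01, 3.01].

## Interface

Orientations are given as [roll, pitch, yaw] about the fixed x, y, z axes, in that order (R = Rz(yaw) Ry(pitch) Rx(roll)).
In Python, from cell import r gives the robot as it stands.
- The arm moves only by the tool shift_gripper, called after "Call:" by a JSON object that holds its "fn" and its "kwargs", one argument or row to a line. Schema: {"type":"object","properties":{"ticks":{"type":"array","items":{"type":"number"},"minItems":5,"maxItems":40},"squeeze":{"type":"number"},"only":{"type":"string"},"quiet":{"type":"boolean"},"lines":{"type":"string"}},"required":["ticks"],"additionalProperties":false}. ticks is one flat list of numbers that holds 1 to 8 rows one after another, with no inner brackets; each row has 5 numbers: dx, dy, dz in mm, then a turn about the tool's z in rad, then the finger opening in m; each row shifts and turns the commanded pose from where the row before left it, along the tool's axes as they then stand; what a row does not reach is not made up. A row lasts 1/10 s, in which the tool goes at most 0.05 m and 0.15 rad, less where a joint would pass 70% of its speed; a pose out of reach is approached as far as the arm can. The fingers move at their own pace and stop on an object; squeeze is the grip in N (left out, the last holds). Time passes only in rows, so rows that do not move let the fingers close. The tool returns the time, the measured TCP pose, the force, the opening and the grip force at its end. only (a regular expression) keeps the lines of the reply that match it, lines (a string "A,B") keeps lines A to B, and quiet returns only ok. Input that does not fit is refused with a message, and nothing moves.
- r.state(): the state, without advancing time (a new reading comes with each control period).
- r.camera(name): name is "side" or "top" or "wrist"; returns (picture, depth): 480x640x3 uint8, blue, green, red; 480x640 float32, m along the optical axis (not along the pixel's ray), 0 where there is no reading.
- r.camera_info(name): a dict with "fx", "fy", "cx", "cy" (pixels), "R" (3x3) and "t" (3): a world point X has camera coordinates R X + t. Camera axes: x right, y down, z forward; pixel columns grow to the right and rows downward; lengths in m; the calibration is good to about 2 mm. The wrist camera is an equidistant fisheye: a pixel r from the principal point sees the ray r / f radians off the axis. A picture is of the moment at which its call begins: read the wrist's pose just before it. camera_info takes no time and is no camera call; for the wrist camera it gives the pose at the moment of the call.
- r.job_done(): hands the job in; it is judged then, once.
The state is a dict: "t": time; "qpos": joint angles; "qvel": joint speeds; "effort": joint torques, N m; "eef_pos": TCP position; "tcp_rot": TCP orientation; "contact_force": force on the tool from outside, world axes, zero at the start; "moment": the same for the moment, N m; "gripper_width": finger opening in m; "gripper_force": force on a finger pad.
Only numpy, scipy, OpenCV 4.12 (cv2) and the standard library are available. Lean on these libraries where they do the work, as an engineer would, in place of code of your own. Each camera call takes 0.05 s, during which the arm holds its last target. There are 200 camera calls.

## Task

The square aluminium spacer lying on the bench is drilled blind from one end only: find that end by feel, by pushing the held spacer level onto the gauge's horizontal pin until the pin bottoms in the hole, and keep it there for a moment. Then take it off, turn it hole-up and hold it still in the gripper, upright, about 20 cm above the bench over the middle of the green tray, ready for an insert to be dropped in. Finish while still holding it there, touching nothing else with it, and leave everything else on the bench where it is.

Things in the scene. Friction and masses are not known exactly. Their poses are not given: they have to be found in the camera images.
- spacer: Loose bare-aluminium square bar, 26 x 26 x 70 mm, about 0.12 kg, lying on its side. Origin at its centre (13 mm above the bench as it lies), x axis along its length towards the end with the blind hole (round, 14 to 15 mm across, 28 mm deep, on the centre line, the only hole); the -x end is plain. It lies with any yaw. It may be put down on the bench and regrasped as often as wanted.
- hole (a point): Centre of the hole's mouth, on the spacer's +x end face, 35 mm from its centre; same axes as the spacer (x points out of the hole).
- gauge: Gauge stand fixed to the bench: yellow upright, 50 mm wide and 76 mm tall, on a dark steel base 80 x 80 x 16 mm, with a steel pin sticking out level from the upright's front face. Origin on the bench below the middle of that face; the pin points along its -x axis, so a spacer goes on moving along +x. The base starts 10 mm in front of the face and runs to 70 mm behind it.
- pin_tip (a point): Rounded tip of the gauge's pin: 10 mm diameter, 32 mm long, axis 55 mm above the bench; same axes as the gauge (the pin points along -x). It bottoms in the hole with the spacer's end 4 mm from the face; against the plain end it stops at once.
- tray: Low green plastic tray fixed to the bench, 140 x 140 mm, 18 mm high; origin at its centre, on the bench. Tall equipment stands only beyond 0.6 m to either side of the robot, and a 0.21 m spray bottle at the far right corner, 0.8 m ahead and 0.5 m to the right; a low grey bin at the far left.
- spool: Loose grey solder spool standing on end, 60 mm diameter, 46 mm tall; origin under its centre. To be left alone.
- cleaner: Loose brass tip cleaner on a blue foot, 70 mm diameter, 70 mm tall; origin under its centre. To be left alone.
- pliers: Loose pliers with yellow handles, lying flat along their x axis, 160 mm long, about 55 mm wide, 11 mm high; origin at the pivot, on the bench. To be left alone.
- board: Loose wooden block with a green circuit board on top, 120 x 170 mm, 38 mm high; origin under its centre. To be left alone.

How it is judged:
By the outcome, as a careful person would: the job done as asked, in the order asked, and still so for the second after the job is handed in, while the arm keeps its last pose, push and grip.
It also fails if it takes over 72 s, if anything falls off the work surface, if the arm or the gripper's body presses on something with over 40 N, if the wrist force passes 120 N, or if a joint passes its speed limit or range.

## Working session

There is one attempt and no reset: what is moved stays moved. The work goes in short steps, Python scripts to look and compute and a tool call to move; the robot and the scene stay as the last step left them, time stands still between calls to the robot, and variables do not carry over. Pictures are saved under pics/ and viewed, at most 10 in all, crops included, and the job is handed in when it is done.

```bash
ls; mkdir -p pics; python3 - <<'E'
from cell import r
import cv2,numpy as np
for n in ["top","side"]:
    p,d=r.camera(n); cv2.imwrite(f"pics/{n}0.png",p); np.save(f"pics/{n}0.npy",d)
    print(n,r.camera_info(n))
print(r.state())
E
```

```text
cell.py
pics
top {'fx': 512.5957838595431, 'fy': 512.5957838595431, 'cx': 311.53291019941554, 'cy': 240.80351633576453, 'R': array([[-0.01836587, -0.99980439, -0.00734004],
       [-0.99416169,  0.01904193, -0.10620705],
       [ 0.10632605,  0.00534661, -0.99431694]]), 't': array([0.0614028 , 0.58037622, 1.08847932])}
side {'fx': 511.411301034806, 'fy': 511.411301034806, 'cx': 326.3341576359295, 'cy': 235.18796223129257, 'R': array([[ 0.93123448, -0.36435635, -0.00684058],
       [-0.19975322, -0.49465634, -0.84582135],
       [ 0.30479665,  0.78902443, -0.53342239]]), 't': array([-0.55283384,  0.21176734,  0.73550109])}
{'t': 0.1, 'qpos': array([-1.37002661e+00,  1.50915625e-01,  1.43794029e+00, -4.13977363e-06,
        1.55379367e+00, -1.33996301e-01]), 'qvel': array([-2.34493693e-03, -1.49694746e-03, -1.51284198e-03,  1.06831428e-03,
       -4.99406523e-05, -5.13907026e-04]), 'effort': array([ 3.75774209e-03, -7.14383268e+01, -5.71799433e+01,  1.94721832e-05,
        7.14442038e-03,  3.27344321e-05]), 'eef_pos': array([ 0.18885573, -0.54288225,  0.23876071]), 'tcp_rot': array([-3.14054465e+00, -1.37099219e-04,  3.34766022e-01]), 'contact_force': array([-0.12106446,  0.32090407,  0.49861889]), 'moment': array([ 0.02468204, -0.00056483, -0.0346257 ]), 'gripper_force': 0.0, 'gripper_width': 0.08524048147445674}
```
View pics/top0.png

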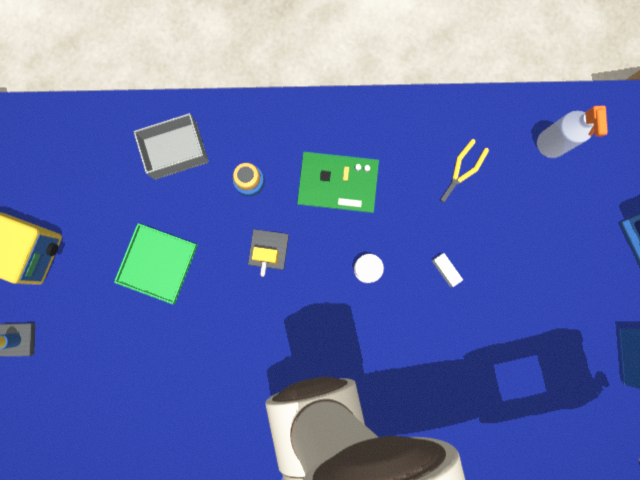

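View pics/side0.png

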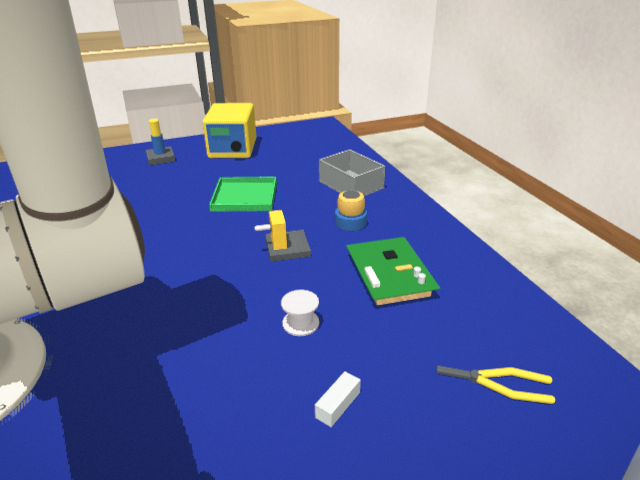

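Top view: spacer at about (448,270), gauge at (268,250) with its pin tip at (263,274), tray at (156,264), spool at (369,268). I'll enlarge the spacer and gauge in both views.

```bash
python3 - <<'E'
import cv2,numpy as np
t=cv2.imread("pics/top0.png");s=cv2.imread("pics/side0.png")
def c(i,u,v,w,h):  return cv2.resize(i[v:v+h,u:u+w],(400,300),interpolation=cv2.INTER_CUBIC)
o=np.vstack([np.hstack([c(t,424,247,48,36),c(t,236,220,64,48+0)]),np.hstack([c(s,300,365,80,60),c(s,245,205,80,60)])])
cv2.imwrite("pics/crop1.png",o)
E
```

View pics/crop1.png

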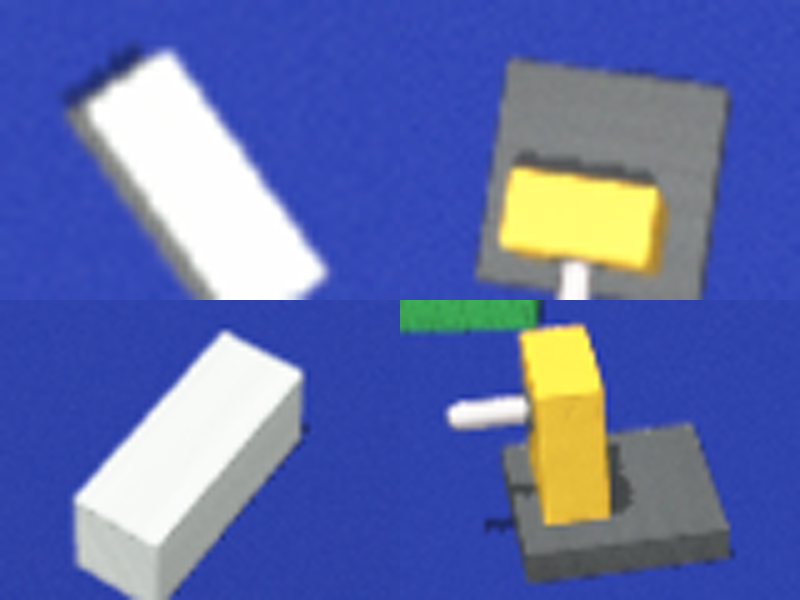

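Top face of the spacer: top-view corners near (444.6,253), (434.6,259.4), (463.2,279.4). Its near end in the side view looks plain. Gauge upright and pin are clear in both views. Computing positions now.

```bash
cat > h.py <<'E'
from cell import r
import numpy as np
I={n:r.camera_info(n) for n in("top","side")}
def ray(n,u,v):
    i=I[n];R=i["R"];d=R.T@np.array([(u-i["cx"])/i["fx"],(v-i["cy"])/i["fy"],1]);return -R.T@i["t"],d
def atz(n,u,v,z):
    o,d=ray(n,u,v);return o+d*(z-o[2])/d[2]
def tri(a,b):
    o1,d1=ray("top",*a);o2,d2=ray("side",*b)
    s=np.linalg.lstsq(np.c_[d1,-d2],o2-o1,rcond=None)[0];p,q=o1+s[0]*d1,o2+s[1]*d2
    return (p+q)/2,np.linalg.norm(p-q)
E
python3 - <<'E'
from h import *
import cv2
np.set_printoptions(precision=4,suppress=True)
S=[(444.6,253),(434.6,259.4),(463.2,279.4),(453.2,285.8)]
P=np.array([atz("top",*p,.026) for p in S]);print("spacer top",P,P.mean(0))
Q=np.array([atz("side",*p,.026) for p in [(345,371.4),(360.4,379.8),(315.2,404.2),(332,414)]]);print("side",Q,Q.mean(0))
for p in P[:1]:print()
G=np.array([atz("top",*p,.076) for p in [(254.1,246.7),(277.8,249.6),(274.4,263.2),(252,259.7)]]);print("gauge top",G,G.mean(0))
H=np.array([atz("side",*p,.076) for p in [(269,211.4),(282,210.2),(285.6,223),(272,224.6)]]);print(H)
print("tri spacer centre",tri(np.mean(S,0),np.mean([(345,371.4),(360.4,379.8),(315.2,404.2),(332,414)],0)))
print("tri pin tip",tri((263,274.5),(254.6,228)),atz("top",263,274.5,.055),atz("side",255,228,.055))
print("tri gauge top",tri(np.mean([(254.1,246.7),(277.8,249.6),(274.4,263.2),(252,259.7)],0),np.mean([(269,211.4),(282,210.2),(285.6,223),(272,224.6)],0)))
t=cv2.imread("pics/top0.png");D=np.load("pics/top0.npy")
print(t[270,448],t[264,156],D[270,448])
hsv=cv2.cvtColor(t,cv2.COLOR_BGR2HSV)
m=cv2.inRange(hsv,(45,120,120),(75,255,255));m[:,220:]=0;M=cv2.minAreaRect(np.argwhere(m)[:,::-1].astype(np.float32));print(M,atz("top",*M[0],.018))
m=cv2.inRange(hsv,(0,0,170),(180,70,255));m2=m*0;m2[240:295,425:475]=m[240:295,425:475];M=cv2.minAreaRect(np.argwhere(m2)[:,::-1].astype(np.float32));print(M,atz("top",*M[0],.026))
E
```

```text
spacer top [[ 0.5496 -0.2396  0.026 ]
 [ 0.536  -0.2172  0.026 ]
 [ 0.4914 -0.2773  0.026 ]
 [ 0.4779 -0.255   0.026 ]] [ 0.5137 -0.2473  0.026 ]
side [[ 0.5368 -0.2174  0.026 ]
 [ 0.5504 -0.2392  0.026 ]
 [ 0.4786 -0.2548  0.026 ]
 [ 0.4932 -0.2772  0.026 ]] [ 0.5147 -0.2472  0.026 ]

gauge top [[0.5665 0.1708 0.076 ]
 [0.5595 0.1212 0.076 ]
 [0.5311 0.1286 0.076 ]
 [0.5393 0.1754 0.076 ]] [0.5491 0.149  0.076 ]
[[0.5419 0.173  0.076 ]
 [0.5668 0.1681 0.076 ]
 [0.5587 0.1188 0.076 ]
 [0.5334 0.1227 0.076 ]]
tri spacer centre (array([ 0.5138, -0.2475,  0.0255]), np.float64(0.00028596086292484815))
tri pin tip (array([0.5078, 0.1548, 0.0564]), np.float64(0.0020851059097890135)) [0.5089 0.1548 0.055 ] [0.508  0.1569 0.055 ]
tri gauge top (array([0.5502, 0.149 , 0.0737]), np.float64(0.001845876743404747))
[254 254 254] [135 239 103] 1.1163784
((112.03921508789062, 254.76809692382812), (161.28741455078125, 71.25183868408203), 11.234443664550781) [0.5602 0.4919 0.018 ]
((448.0000305175781, 269.4999694824219), (33.36307144165039, 12.903488159179688), 54.462318420410156) [ 0.5135 -0.2454  0.026 ]
```

Both views agree to about 1 mm: spacer centre (0.514,-0.247), axis yaw 0.577. Its -x-side end looks plain, so the hole is probably at the far end. Gauge yaw is about -0.16 and the pin tip is at about (0.507,0.155). I'll move above the spacer.

The manual's scale: shifts go in mm. Converting my numbers, -0.007 m is -7, 0.043 m is 43.

```bash
cat > go.py <<'E'
import sys
from h import *
x,y,z,w=map(float,sys.argv[1:5]);s=r.state();p=s["eef_pos"];y0=s["tcp_rot"][2]
d=np.array([x,y])-p[:2];t=(w-y0+np.pi)%(2*np.pi)-np.pi
def tl(d,a): return d@[np.cos(a),np.sin(a)], -(d@[-np.sin(a),np.cos(a)])
print("before turn dx dy %.4f %.4f"%tl(d,y0),"after turn %.4f %.4f"%tl(d,w),"dz %.4f turn %.4f"%(p[2]-z,-t),"q6 %.2f"%s["qpos"][5])
E
```

Call:
{"fn": "shift_gripper", "kwargs": {
  "ticks": [0, 0, 0, -0.121, 0.085, 0, 0, 0, -0.121, 0.085, 43, -7, 10, 0, 0.085, 43, -7, 10, 0, 0.085, 43, -7, 10, 0, 0.085, 43, -7, 10, 0, 0.085, 43, -7, 10, 0, 0.085, 43, -7, 10, 0, 0.085],
  "squeeze": 40
}}

```text
t: 0.9
eef_pos: [0.3832, -0.3656, 0.1788]
tcp_rot: [-3.141, -0.0, 0.577]
contact_force: [1.3, -1.2, 0.8]
gripper_width: 0.085
gripper_force: 0.0
```

Call:
{"fn": "shift_gripper", "kwargs": {
  "ticks": [43, -7, 10, 0, 0.085, 43, -7, 10, 0, 0.085, 43, -7, 10, 0, 0.085, 43, -7, 10, 0, 0.085, 0, 0, 0, 0, 0.085, 0, 0, 0, 0, 0.085]
}}

```text
t: 1.5
eef_pos: [0.5114, -0.249, 0.1387]
tcp_rot: [-3.14, 0.001, 0.579]
contact_force: [-0.9, -0.2, -0.1]
gripper_width: 0.0851
gripper_force: 0.0
```

```bash
python3 go.py .514 -.2473 .01 .577
python3 - <<'E'
from h import *
import cv2
p,d=r.camera("wrist");cv2.imwrite("pics/w1.png",p)
t=cv2.imread("pics/top0.png");hsv=cv2.cvtColor(t,cv2.COLOR_BGR2HSV)
m=cv2.inRange(hsv,(45,120,120),(75,255,255));m[:,:105]=0;m[:,210:]=0;m[:215]=0;m[310:]=0;M=cv2.minAreaRect(np.argwhere(m)[:,::-1].astype(np.float32));print(M,atz("top",*M[0],.018))
E
```

```text
before turn dx dy 0.0031 -0.0000 after turn 0.0031 -0.0000 dz 0.1287 turn 0.0018 q6 0.40
((155.3926544189453, 263.0898742675781), (64.70466613769531, 63.80165481567383), 20.323137283325195) [0.5400171  0.39567112 0.018     ]
```

View pics/w1.png

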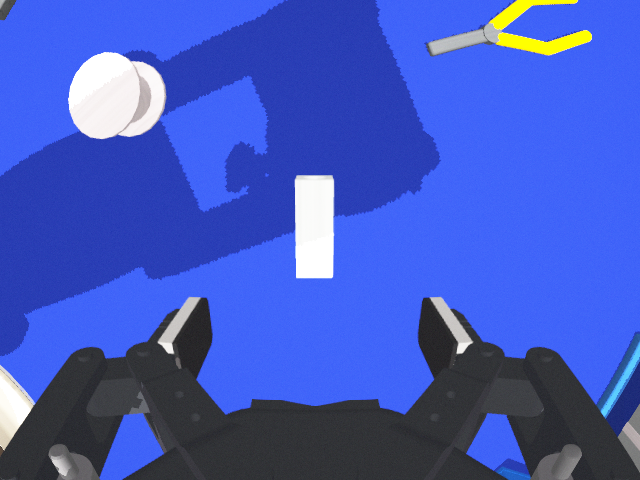

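The spacer is centred at column 314, between fingers at columns 190–440, and aligned with the tool. The way is clear, so I'll descend, grip and lift.

To row units: 0.003 m is 3, 0.04 m is 40.

Call:
{"fn": "shift_gripper", "kwargs": {
  "ticks": [3, 0, 40, 0.002, 0.085, 0, 0, 40, 0, 0.085, 0, 0, 30, 0, 0.085, 0, 0, 18, 0, 0.085, 0, 0, 0, 0, 0.085, 0, 0, 0, 0, 0.02, 0, 0, 0, 0, 0.02, 0, 0, 0, 0, 0.02],
  "squeeze": 50
}}

```text
t: 2.35
eef_pos: [0.5141, -0.2488, 0.0127]
tcp_rot: [3.14, -0.001, 0.574]
contact_force: [-0.6, 0.5, 0.1]
gripper_width: 0.0438
gripper_force: 0.0
```

Call:
{"fn": "shift_gripper", "kwargs": {
  "ticks": [0, 0, 0, 0, 0.02, 0, 0, 0, 0, 0.02, 0, 0, 0, 0, 0.02, 0, 0, 0, 0, 0.02]
}}

```text
t: 2.75
eef_pos: [0.5141, -0.2485, 0.0123]
tcp_rot: [3.14, -0.0, 0.575]
contact_force: [-2.6, -0.7, 7.2]
gripper_width: 0.0249
gripper_force: 50.0
```

Call:
{"fn": "shift_gripper", "kwargs": {
  "ticks": [0, 0, -30, 0, 0.02, 0, 0, -40, 0, 0.02, 0, 0, -40, 0, 0.02, 0, 0, 0, 0, 0.02, 0, 0, 0, 0, 0.02]
}}

```text
t: 3.25
eef_pos: [0.5139, -0.2483, 0.1221]
tcp_rot: [3.14, -0.001, 0.575]
contact_force: [-0.3, 0.0, -2.4]
gripper_width: 0.0252
gripper_force: 49.7
```

```bash
python3 go.py .46 .163 .12 -.16
```

```text
before turn dx dy 0.1784 -0.3745 after turn -0.1187 -0.3975 dz 0.0021 turn 0.7349 q6 0.41
```

Gripped: opening 25 mm, force 50 N. Now I'll turn it and bring it in line with the pin.

To row units: -0.044 m is -44, -0.016 m is -16.

Call:
{"fn": "shift_gripper", "kwargs": {
  "ticks": [0, 0, 0, 0.147, 0.02, 0, 0, 0, 0.147, 0.02, 0, 0, 0, 0.147, 0.02, 0, 0, 0, 0.147, 0.02, 0, 0, 0, 0.147, 0.02, -16, -44, 0, 0, 0.02, -16, -44, 0, 0, 0.02, -16, -44, 0, 0, 0.02],
  "quiet": true
}}

```text
ok
```

Call:
{"fn": "shift_gripper", "kwargs": {
  "ticks": [-16, -44, 0, 0, 0.02, -16, -44, 0, 0, 0.02, -16, -44, 10, 0, 0.02, -16, -44, 10, 0, 0.02, -16, -44, 10, 0, 0.02, -16, -44, 10, 0, 0.02, 0, 0, 0, 0, 0.02, 0, 0, 0, 0, 0.02]
}}

```text
t: 4.85
eef_pos: [0.4336, 0.1664, 0.0801]
tcp_rot: [3.141, 0.002, -0.157]
contact_force: [0.2, 0.1, 0.1]
gripper_width: 0.0249
gripper_force: 49.8
```

```bash
python3 go.py .433 .167 .054 -.16
```

```text
before turn dx dy -0.0007 -0.0005 after turn -0.0007 -0.0005 dz 0.0261 turn 0.0025 q6 1.93
```

Call:
{"fn": "shift_gripper", "kwargs": {
  "ticks": [0, 0, 26, 0.002, 0.02, 0, 0, 0, 0, 0.02, 0, 0, 0, 0, 0.02, 0, 0, 0, 0, 0.02]
}}

```text
t: 5.25
eef_pos: [0.4352, 0.1651, 0.0561]
tcp_rot: [-3.141, -0.001, -0.163]
contact_force: [0.4, -0.4, 0.1]
gripper_width: 0.025
gripper_force: 49.8
```

```bash
python3 - <<'E'
from h import *
import cv2
T,_=r.camera("top");S,_=r.camera("side");W,_=r.camera("wrist")
for n,i in(("t",T),("s",S),("w",W)):cv2.imwrite(f"pics/{n}2.png",i)
def c(i,u,v,w,h):  return cv2.resize(i[v:v+h,u:u+w],(400,300),interpolation=cv2.INTER_CUBIC)
cv2.imwrite("pics/crop2.png",np.vstack([np.hstack([c(T,220,240,96,72),c(S,210,190,96,72)]),np.hstack([c(W,0,0,640,480),c(W,220,80,200,150)])]))
E
```

```text
(no output)
```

View pics/crop2.png

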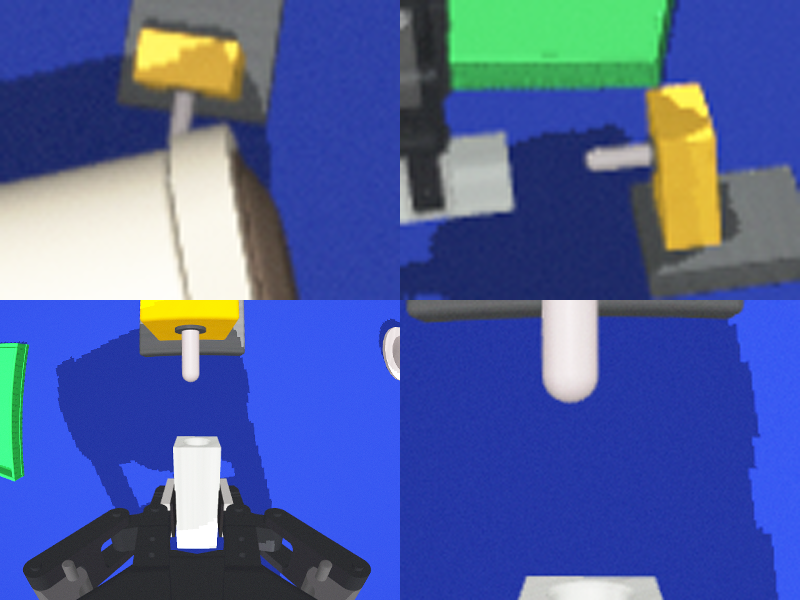

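The wrist view shows the hole at the leading end, facing the pin. The pin is at about column 305 and the hole's middle at about 316.5, so there is a small sideways offset. I'll quantify it.

```bash
python3 - <<'E'
from h import *
np.set_printoptions(precision=4,suppress=True)
i=r.camera_info("wrist");print({k:i[k] for k in("fx","cx","cy")})
s=r.state();p=s["eef_pos"];print(p,s["tcp_rot"])
def wz(u,v,z):
    a,b=(u-i["cx"])/i["fx"],(v-i["cy"])/i["fy"];th=np.hypot(a,b);d=np.array([a/th*np.sin(th),b/th*np.sin(th),np.cos(th)])
    R=i["R"];d=R.T@d;o=-R.T@i["t"];return o+d*(z-o[2])/d[2]
a=s["tcp_rot"][2];X=np.array([np.cos(a),np.sin(a)]);Y=np.array([np.sin(a),-np.cos(a)])
def rel(n,q):print(n,q,"tool x,y",(q[:2]-p[:2])@X,(q[:2]-p[:2])@Y)
rel("pin tip side",wz(305,130.5,.055))   # bottom silhouette of tip
rel("pin near base L",wz(291.5,85,.055));rel("pin near base R",wz(318.5,85,.055))
rel("pin tip L",wz(291.5,115,.055));rel("pin tip R",wz(318.5,115,.055))
rel("end face top edge L",wz(281.5,218,.069));rel("R",wz(331.5,218,.069))
rel("rear end L",wz(178*1.6,(547-300)*1.6,.069));rel("rear R",wz(219*1.6,(547-300)*1.6,.069))
S=I["side"]
def pr(x):
    c=S["R"]@x+S["t"];return np.array([S["fx"]*c[0]/c[2]+S["cx"],S["fy"]*c[1]/c[2]+S["cy"]])
for dz in(.014,-.012):
    q=np.r_[p[:2]+X*.035+Y*.013,p[2]+dz];u=pr(q);print("pred corner crop px",(u[0]-210)*4.1667+400,(u[1]-190)*4.1667)
for t in((.507,.155,.055),(.508,.156,.055)):
    u=pr(np.array(t));print("tip crop",(u[0]-210)*4.1667+400,(u[1]-190)*4.1667)
E
```

```text
{'fx': 371.64829954431775, 'cx': 314.6706563254164, 'cy': 237.72992062505608}
[0.4351 0.1655 0.056 ] [-3.1412 -0.0009 -0.1626]
pin tip side [0.5067 0.1557 0.055 ] tool x,y 0.07221793702844054 -0.001971996564286387
pin near base L [0.5241 0.1578 0.055 ] tool x,y 0.08909152222210268 -0.006811871806745875
pin near base R [0.5225 0.1482 0.055 ] tool x,y 0.08901768699486245 0.002918731118998291
pin tip L [0.5132 0.1596 0.055 ] tool x,y 0.07796760755862962 -0.006842739659444168
pin tip R [0.5115 0.15   0.055 ] tool x,y 0.07790749125316501 0.002918079034957914
end face top edge L [0.4789 0.1682 0.069 ] tool x,y 0.042807614205798095 -0.009742375450769761
R [0.4762 0.1514 0.069 ] tool x,y 0.0427862683373992 0.007221118007814726
rear end L [0.4039 0.1819 0.069 ] tool x,y -0.03347920281632919 -0.011133366892239278
rear R [0.3993 0.1545 0.069 ] tool x,y -0.03357399494252364 0.016595806043545002
pred corner crop px 502.76213802212624 158.04752088198435
pred corner crop px 508.6112943575476 206.7663782044104
tip crop 586.5549159011686 160.75526944976278
tip crop 588.1138311905986 159.28222612882539
```

Hole is at the leading end. The pin axis is 2–4 mm towards tool -y, and height agrees to about 1 mm. I'll step close to the tip and look again.

Call:
{"fn": "shift_gripper", "kwargs": {
  "ticks": [10, -3, 1, 0, 0.02, 10, 0, 0, 0, 0.02, 9, 0, 0, 0, 0.02, 0, 0, 0, 0, 0.02, 0, 0, 0, 0, 0.02, 0, 0, 0, 0, 0.02]
}}

```text
t: 6.0
eef_pos: [0.4635, 0.1639, 0.0542]
tcp_rot: [3.142, 0.001, -0.162]
contact_force: [0.2, 0.3, -1.7]
gripper_width: 0.0252
gripper_force: 49.8
```

```bash
python3 - <<'E'
from h import *
import cv2
S,_=r.camera("side");W,_=r.camera("wrist")
for n,i in(("s",S),("w",W)):cv2.imwrite(f"pics/{n}3.png",i)
def c(i,u,v,w,h):  return cv2.resize(i[v:v+h,u:u+w],(800,300),interpolation=cv2.INTER_CUBIC)
cv2.imwrite("pics/crop3.png",np.vstack([c(S,210,204,128,48),c(W,208,140,224,84)]))
E
```

```text
(no output)
```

View pics/crop3.png

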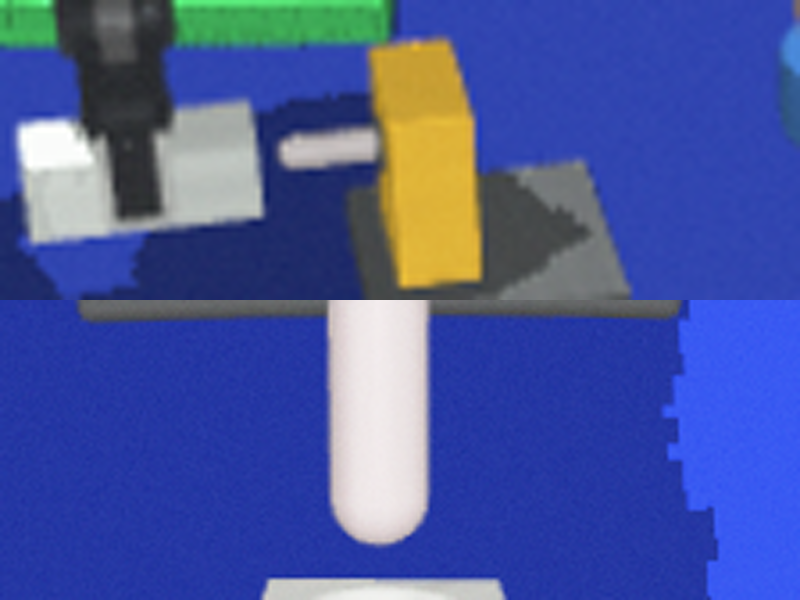

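Sideways the pin (379) and the hole end (383) now agree to about 0.4 mm. Next I'll check their relative height in the side view.

```bash
python3 - <<'E'
from h import *
s=r.state();p=s["eef_pos"];a=-.162
X=np.array([np.cos(a),np.sin(a),0]);Y=np.array([np.sin(a),-np.cos(a),0])
def onp(u,v,off):
    o,d=ray("side",210+u/6.25,204+v/6.25);k=((p+Y*off-o)@Y)/(d@Y);q=o+k*d;return (q-p)@X,q[2]
for n,u,v,o in(("front bottom",263,215,.013),("rear bottom",32,243,.013),("rear top",25,170,.013),("pin tip top",285,135,0),("pin tip bot",285,169,0),("pin root top",376,129,0),("pin root bot",378,160,0)):print(n,onp(u,v,o))
E
```

```text
front bottom (np.float64(0.03696445739647855), np.float64(0.04057940298352958))
rear bottom (np.float64(-0.032820890080940676), np.float64(0.04032298488606301))
rear top (np.float64(-0.031750276488746475), np.float64(0.06619258427203345))
pin tip top (np.float64(0.046517254694431916), np.float64(0.06030263926894652))
pin tip bot (np.float64(0.045539125332441005), np.float64(0.04814792979595073))
pin root top (np.float64(0.0744629714456117), np.float64(0.05874343392818604))
pin root bot (np.float64(0.07434939092785753), np.float64(0.04751002511830649))
```

Height matches to 0.5 mm. Sliding on gently.

Call:
{"fn": "shift_gripper", "kwargs": {
  "ticks": [6, 0, 0, 0, 0.02, 6, 0, 0, 0, 0.02, 4, 0, 0, 0, 0.02, 0, 0, 0, 0, 0.02]
}}

```text
t: 6.5
eef_pos: [0.4802, 0.1612, 0.0543]
tcp_rot: [-3.141, -0.0, -0.163]
contact_force: [0.3, 0.1, -0.8]
gripper_width: 0.025
gripper_force: 49.8
```

Call:
{"fn": "shift_gripper", "kwargs": {
  "ticks": [6, 0, 0, 0, 0.02, 4, 0, 0, 0, 0.02, 0, 0, 0, 0, 0.02, 0, 0, 0, 0, 0.02]
}}

```text
t: 6.9
eef_pos: [0.4894, 0.1597, 0.0542]
tcp_rot: [-3.142, 0.0, -0.162]
contact_force: [-1.0, -0.1, -0.9]
gripper_width: 0.0252
gripper_force: 49.8
```

Call:
{"fn": "shift_gripper", "kwargs": {
  "ticks": [4, 0, 0, 0, 0.02, 2, 0, 0, 0, 0.02, 0, 0, 0, 0, 0.02, 0, 0, 0, 0, 0.02]
}}

```text
t: 7.3
eef_pos: [0.4954, 0.1588, 0.0543]
tcp_rot: [-3.142, 0.0, -0.162]
contact_force: [-0.5, -0.8, 0.0]
gripper_width: 0.0249
gripper_force: 49.8
```

Call:
{"fn": "shift_gripper", "kwargs": {
  "ticks": [2, 0, 0, 0, 0.02, 0, 0, 0, 0, 0.02, 0, 0, 0, 0, 0.02]
}}

```text
t: 7.6
eef_pos: [0.4974, 0.1585, 0.0543]
tcp_rot: [-3.141, 0.0, -0.162]
contact_force: [-0.2, -0.7, -0.7]
gripper_width: 0.0249
gripper_force: 49.8
```

Call:
{"fn": "shift_gripper", "kwargs": {
  "ticks": [1, 0, 0, 0, 0.02, 0, 0, 0, 0, 0.02, 0, 0, 0, 0, 0.02]
}}

```text
t: 7.9
eef_pos: [0.4982, 0.1583, 0.0543]
tcp_rot: [-3.142, 0.0, -0.162]
contact_force: [-1.8, 0.4, -0.8]
gripper_width: 0.0252
gripper_force: 49.9
```

To row units: 0.001 m is 1.

Call:
{"fn": "shift_gripper", "kwargs": {
  "ticks": [1, 0, 0, 0, 0.02, 0, 0, 0, 0, 0.02, 0, 0, 0, 0, 0.02]
}}

```text
t: 8.2
eef_pos: [0.4985, 0.1583, 0.0542]
tcp_rot: [3.142, 0.002, -0.162]
contact_force: [-8.5, 0.8, 2.7]
gripper_width: 0.0249
gripper_force: 50.5
```

Call:
{"fn": "shift_gripper", "kwargs": {
  "ticks": [1, 0, 0, 0, 0.02, 0, 0, 0, 0, 0.02, 0, 0, 0, 0, 0.02]
}}

```text
t: 8.5
eef_pos: [0.4987, 0.1582, 0.0541]
tcp_rot: [3.141, 0.004, -0.162]
contact_force: [-14.2, 2.1, 7.6]
gripper_width: 0.025
gripper_force: 51.0
```

Call:
{"fn": "shift_gripper", "kwargs": {
  "ticks": [1, 0, 0, 0, 0.02, 0, 0, 0, 0, 0.02, 0, 0, 0, 0, 0.02]
}}

```text
t: 8.8
eef_pos: [0.4989, 0.1582, 0.0538]
tcp_rot: [3.141, 0.005, -0.162]
contact_force: [-22.0, 2.9, 8.1]
gripper_width: 0.0248
gripper_force: 51.2
```

Bottomed: 22 N axial, after 36 mm of travel, which puts the tip about 28 mm into the hole. The hole end is confirmed. I'll hold briefly, then withdraw.

Call:
{"fn": "shift_gripper", "kwargs": {
  "ticks": [0, 0, 0, 0, 0.02, 0, 0, 0, 0, 0.02, 0, 0, 0, 0, 0.02, 0, 0, 0, 0, 0.02, 0, 0, 0, 0, 0.02, 0, 0, 0, 0, 0.02, 0, 0, 0, 0, 0.02, 0, 0, 0, 0, 0.02]
}}

```text
t: 9.6
eef_pos: [0.4989, 0.1582, 0.0538]
tcp_rot: [3.141, 0.005, -0.162]
contact_force: [-21.8, 3.5, 9.0]
gripper_width: 0.0248
gripper_force: 51.2
```

Call:
{"fn": "shift_gripper", "kwargs": {
  "ticks": [-3, 0, 0, 0, 0.02, -7, 0, 0, 0, 0.02, -10, 0, 0, 0, 0.02, -10, 0, 0, 0, 0.02, -20, 0, 0, 0, 0.02, -20, 0, 0, 0, 0.02, -20, 0, -20, 0, 0.02, 0, 0, -40, 0, 0.02]
}}

```text
t: 10.4
eef_pos: [0.4085, 0.1723, 0.1127]
tcp_rot: [3.14, 0.005, -0.161]
contact_force: [1.4, -0.0, -0.7]
gripper_width: 0.025
gripper_force: 49.8
```

Call:
{"fn": "shift_gripper", "kwargs": {
  "ticks": [0, 0, -40, -0.13, 0.02, 0, 0, 0, -0.14, 0.02, 0, 0, 0, -0.14, 0.02, 0, 0, 0, -0.14, 0.02, 0, 0, 0, -0.14, 0.02, 0, 0, 0, -0.14, 0.02, 0, 0, 0, -0.14, 0.02, 0, 0, 0, -0.14, 0.02]
}}

```text
t: 11.2
eef_pos: [0.4118, 0.1724, 0.1543]
tcp_rot: [3.141, -0.0, 0.954]
contact_force: [0.6, 0.0, -1.3]
gripper_width: 0.0252
gripper_force: 49.9
```

Call:
{"fn": "shift_gripper", "kwargs": {
  "ticks": [0, 0, 0, -0.14, 0.02, 0, 0, 0, -0.14, 0.02, 0, 0, 0, -0.14, 0.02, 0, 0, 0, -0.04, 0.02, 0, 0, 0, 0, 0.02, 0, 0, 0, 0, 0.02]
}}

```text
t: 11.8
eef_pos: [0.4121, 0.1724, 0.1544]
tcp_rot: [3.141, -0.0, 1.406]
contact_force: [0.4, 0.1, -0.8]
gripper_width: 0.025
gripper_force: 49.9
```

```bash
python3 - <<'E'
import numpy as np
O=np.array([.538,.152]);a=-.162;X=np.array([np.cos(a),np.sin(a)]);L=np.array([-X[1],X[0]])
for gx,gy in((.0135,-.055),(.0135,-.045)):print(O+gx*X+gy*L)
E
python3 go.py .542 .095 .13 1.409
```

```text
[0.54245216 0.09554269]
[0.54406508 0.10541175]
before turn dx dy -0.0551 0.1408 after turn -0.0555 0.1407 dz 0.0244 turn -0.0028 q6 0.39
```

Call:
{"fn": "shift_gripper", "kwargs": {
  "ticks": [-18, 47, 0, 0.001, 0.02, -18, 47, 0, 0, 0.02, -18, 47, 0, 0, 0.02, 0, 0, 20, 0, 0.02, 0, 0, 20, 0, 0.02, 0, 0, 0, 0, 0.02, 0, 0, 0, 0, 0.02, 0, 0, 0, 0, 0.02],
  "squeeze": 25
}}

```text
t: 12.6
eef_pos: [0.5423, 0.0968, 0.1157]
tcp_rot: [3.14, -0.0, 1.407]
contact_force: [-0.4, -0.3, -0.9]
gripper_width: 0.025
gripper_force: 49.8
```

```bash
python3 - <<'E'
from h import *
import cv2
O=np.array([.538,.152]);a=-.162;X=np.array([np.cos(a),np.sin(a)]);L=np.array([-X[1],X[0]])
p=r.state()["eef_pos"];print("gx gy",(p[:2]-O)@X,(p[:2]-O)@L,p[2])
S,_=r.camera("side");W,_=r.camera("wrist")
for n,i in(("s",S),("w",W)):cv2.imwrite(f"pics/{n}4.png",i)
def c(i,u,v,w,h):  return cv2.resize(i[v:v+h,u:u+w],(400,300),interpolation=cv2.INTER_CUBIC)
cv2.imwrite("pics/crop4.png",np.hstack([c(S,220,170,120,90),c(W,0,0,640,480)]))
E
```

```text
gx gy 0.013129336635670643 -0.0537537825619474 0.1156725523919568
```

View pics/crop4.png

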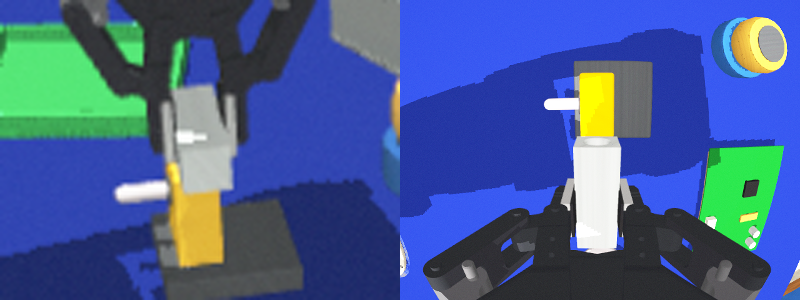

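The spacer sits squarely over the upright's right-hand top edge, with the hole end over the upright. I'll lower it onto that edge so it pivots hole-up in the jaws.

To row units: 0.015 m is 15, 0.009 m is 9.

Call:
{"fn": "shift_gripper", "kwargs": {
  "ticks": [0, 0, 15, 0, 0.02, 0, 0, 9, 0, 0.02, 0, 0, 3, 0, 0.02, 0, 0, 0, 0, 0.02, -0.3, 0, 2, 0, 0.02, -0.3, 0, 2, 0, 0.02, -0.3, 0, 2, 0, 0.02, 0, 0, 0, 0, 0.02],
  "squeeze": 25
}}

```text
t: 13.5
eef_pos: [0.5422, 0.0951, 0.0829]
tcp_rot: [3.14, 0.001, 1.407]
contact_force: [-6.5, -8.4, 17.4]
gripper_width: 0.0249
gripper_force: 54.6
```

Call:
{"fn": "shift_gripper", "kwargs": {
  "ticks": [-0.4, 0, 2, 0, 0.02, -0.5, 0, 2, 0, 0.02, 0, 0, 0, 0, 0.02]
}}

```text
t: 13.8
eef_pos: [0.5422, 0.0941, 0.0788]
tcp_rot: [3.14, 0.001, 1.407]
contact_force: [-5.7, -8.9, 15.6]
gripper_width: 0.025
gripper_force: 56.7
```

To row units: 0.002 m is 2, 0.001 m is 1.

Call:
{"fn": "shift_gripper", "kwargs": {
  "ticks": [0.5, 0, 2, 0, 0.02, 0.5, 0, 2, 0, 0.02, 0.5, 0, 2, 0, 0.02, 0.6, 0, 2, 0, 0.02, 0.8, 0, 1, 0, 0.02, 0, 0, 0, 0, 0.02]
}}

```text
t: 14.4
eef_pos: [0.5427, 0.0955, 0.0702]
tcp_rot: [3.139, 0.004, 1.407]
contact_force: [-9.9, -24.9, 22.1]
gripper_width: 0.0249
gripper_force: 66.0
```

```bash
python3 - <<'E'
from h import *
import cv2
S,_=r.camera("side");W,_=r.camera("wrist")
for n,i in(("s",S),("w",W)):cv2.imwrite(f"pics/{n}5.png",i)
def c(i,u,v,w,h):  return cv2.resize(i[v:v+h,u:u+w],(400,300),interpolation=cv2.INTER_CUBIC)
cv2.imwrite("pics/crop5.png",np.hstack([c(S,220,170,120,90),c(W,160,160,320,240)]))
E
```

```text
(no output)
```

View pics/crop5.png

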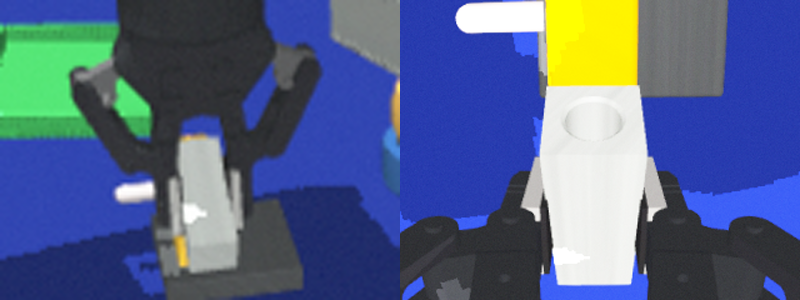

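It is pivoting: the hole now faces up and forward at roughly 40°. Continuing the arc.

The manual's scale: shifts go in mm. Converting my numbers, 0.002 m is 2, 0.0015 m is 1.5.

Call:
{"fn": "shift_gripper", "kwargs": {
  "ticks": [1, 0, 2, 0, 0.02, 1.5, 0, 2, 0, 0.02, 1, 0, 1, 0, 0.02, 0, 0, 0, 0, 0.02]
}}

```text
t: 14.9
eef_pos: [0.544, 0.0982, 0.0657]
tcp_rot: [3.138, 0.004, 1.406]
contact_force: [-6.1, -31.6, 25.8]
gripper_width: 0.0252
gripper_force: 75.1
```

Call:
{"fn": "shift_gripper", "kwargs": {
  "ticks": [1.5, 0, 1, 0, 0.02, 1.5, 0, 1, 0, 0.02, 1.5, 0, 1, 0, 0.02, 0, 0, 0, 0, 0.02]
}}

```text
t: 15.3
eef_pos: [0.5457, 0.101, 0.0634]
tcp_rot: [3.135, 0.007, 1.406]
contact_force: [-2.5, -48.2, 32.1]
gripper_width: 0.0253
gripper_force: 81.7
```

```bash
python3 - <<'E'
from h import *
O=np.array([.538,.152]);a=-.162;X=np.array([np.cos(a),np.sin(a)]);L=np.array([-X[1],X[0]])
p=r.state()["eef_pos"];print("gx gy",(p[:2]-O)@X,(p[:2]-O)@L,p[2])
E
```

```text
gx gy 0.015820783320432068 -0.04908366960112616 0.06342745460022578
```

To row units: -0.003 m is -3, -0.001 m is -1.

Call:
{"fn": "shift_gripper", "kwargs": {
  "ticks": [-3, 0, -1, 0, 0.024, 0, 0, 0, 0, 0.024, 0, 0, 0, 0, 0.024],
  "squeeze": 20
}}

```text
t: 15.6
eef_pos: [0.5447, 0.1007, 0.0636]
tcp_rot: [3.137, 0.002, 1.406]
contact_force: [0.8, -20.5, 19.9]
gripper_width: 0.0251
gripper_force: 79.7
```

```bash
python3 -c "
from h import *
s=r.state();print(s['moment'],s['effort'])"
```

```text
[-2.66599383 -0.10452779 -0.05302216] [ 11.14981949 -61.02012634 -42.06381798   5.30922756  -0.17088277
  -0.07852379]
```

To row units: 0.002 m is 2, 0.001 m is 1.

Call:
{"fn": "shift_gripper", "kwargs": {
  "ticks": [1, 0, 2, 0, 0.024, 1, 0, 2, 0, 0.024, 0, 0, 0, 0, 0.024]
}}

```text
t: 15.9
eef_pos: [0.5449, 0.1024, 0.0599]
tcp_rot: [3.137, 0.003, 1.406]
contact_force: [-4.2, -23.9, 26.8]
gripper_width: 0.0251
gripper_force: 85.4
```

Call:
{"fn": "shift_gripper", "kwargs": {
  "ticks": [1, 0, 2, 0, 0.024, 1, 0, 2, 0, 0.024, 0, 0, 0, 0, 0.024]
}}

```text
t: 16.2
eef_pos: [0.5455, 0.1046, 0.056]
tcp_rot: [3.136, 0.002, 1.406]
contact_force: [-3.2, -21.4, 27.0]
gripper_width: 0.0249
gripper_force: 89.0
```

About 71° now and the force is moderate. Pushing the face flat against the upright.

To row units: 0.001 m is 1, 0.0015 m is 1.5.

Call:
{"fn": "shift_gripper", "kwargs": {
  "ticks": [1.5, 0, 1, 0, 0.024, 1.5, 0, 0.5, 0, 0.024, 1.5, 0, 0, 0, 0.024, 0, 0, 0, 0, 0.024]
}}

```text
t: 16.6
eef_pos: [0.5456, 0.1064, 0.0544]
tcp_rot: [3.138, 0.007, 1.406]
contact_force: [-10.4, -49.6, 32.0]
gripper_width: 0.0253
gripper_force: 90.6
```

Call:
{"fn": "shift_gripper", "kwargs": {
  "ticks": [1.5, 0, 0, 0, 0.024, 1.5, 0, 0, 0, 0.024, 1, 0, 0, 0, 0.024, 0, 0, 0, 0, 0.024]
}}

```text
t: 17.0
eef_pos: [0.5458, 0.1091, 0.0536]
tcp_rot: [3.139, 0.009, 1.405]
contact_force: [-12.9, -64.1, 23.9]
gripper_width: 0.0252
gripper_force: 90.4
```

About 82°. Backing off to clear bench, then pressing the plain end flat on it.

Call:
{"fn": "shift_gripper", "kwargs": {
  "ticks": [-8, 0, 0, 0, 0.024, -10, 0, -10, 0, 0.024, -20, 10, -20, 0, 0.024, -30, 10, 0, 0, 0.024, -15, 10, 0, 0, 0.024, 0, 0, 0, 0, 0.024, 0, 0, 0, 0, 0.024, 0, 0, 0, 0, 0.024]
}}

```text
t: 17.8
eef_pos: [0.5608, 0.0289, 0.0816]
tcp_rot: [-3.141, -0.0, 1.407]
contact_force: [1.3, 0.9, -1.0]
gripper_width: 0.0248
gripper_force: 87.5
```

```bash
python3 - <<'E'
from h import *
import cv2
S,_=r.camera("side");W,_=r.camera("wrist")
for n,i in(("s",S),("w",W)):cv2.imwrite(f"pics/{n}6.png",i)
def c(i,u,v,w,h):  return cv2.resize(i[v:v+h,u:u+w],(400,300),interpolation=cv2.INTER_CUBIC)
cv2.imwrite("pics/crop6.png",np.hstack([c(S,210,150,160,120),c(W,0,0,640,480)]))
E
```

```text
(no output)
```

View pics/crop6.png

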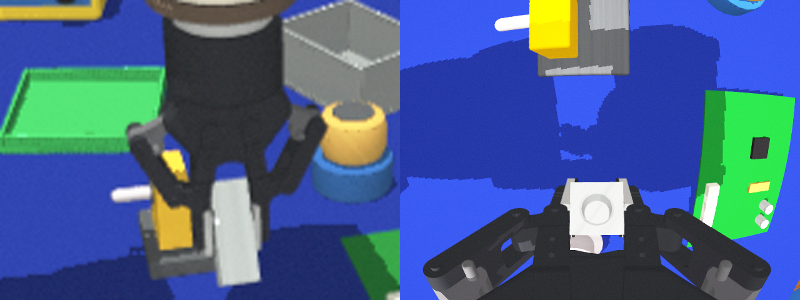

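Side and wrist views: the spacer is held nearly upright, with the hole at the top (wrist about (597,208)). I'll shift away from the board and press the end flat on the bench.

Call:
{"fn": "shift_gripper", "kwargs": {
  "ticks": [5, -35, 0, 0, 0.024, 0, 0, 20, 0, 0.024, 0, 0, 16, 0, 0.024, 0, 0, 0, 0, 0.024, 0, 0, 0, 0, 0.024]
}}

```text
t: 18.4
eef_pos: [0.5273, 0.0392, 0.0461]
tcp_rot: [-3.141, -0.0, 1.407]
contact_force: [0.0, -0.2, -0.5]
gripper_width: 0.0252
gripper_force: 87.5
```

Call:
{"fn": "shift_gripper", "kwargs": {
  "ticks": [0, 0, 3, 0, 0.024, 0, 0, 3, 0, 0.024, 0, 0, 0, 0, 0.024]
}}

```text
t: 18.7
eef_pos: [0.5273, 0.0388, 0.0397]
tcp_rot: [-3.141, -0.0, 1.407]
contact_force: [0.8, -0.8, -1.6]
gripper_width: 0.0252
gripper_force: 87.5
```

Call:
{"fn": "shift_gripper", "kwargs": {
  "ticks": [0, 0, 2, 0, 0.024, 0, 0, 2, 0, 0.024, 0, 0, 0, 0, 0.024]
}}

```text
t: 19.0
eef_pos: [0.5272, 0.0388, 0.0356]
tcp_rot: [-3.141, -0.0, 1.407]
contact_force: [-0.1, 0.1, -0.8]
gripper_width: 0.025
gripper_force: 87.5
```

Call:
{"fn": "shift_gripper", "kwargs": {
  "ticks": [0, 0, 2, 0, 0.024, 0, 0, 2, 0, 0.024, 0, 0, 0, 0, 0.024]
}}

```text
t: 19.3
eef_pos: [0.5272, 0.0388, 0.0315]
tcp_rot: [-3.141, -0.0, 1.407]
contact_force: [0.4, 0.1, -1.1]
gripper_width: 0.0252
gripper_force: 87.5
```

Call:
{"fn": "shift_gripper", "kwargs": {
  "ticks": [0, 0, 2, 0, 0.024, 0, 0, 1, 0, 0.024, 0, 0, 0, 0, 0.024]
}}

```text
t: 19.6
eef_pos: [0.5272, 0.0388, 0.0286]
tcp_rot: [-3.141, -0.0, 1.407]
contact_force: [-0.2, 0.5, -0.9]
gripper_width: 0.0252
gripper_force: 87.5
```

Call:
{"fn": "shift_gripper", "kwargs": {
  "ticks": [0, 0, 1, 0, 0.024, 0, 0, 1, 0, 0.024, 0, 0, 0, 0, 0.024]
}}

```text
t: 19.9
eef_pos: [0.5272, 0.0388, 0.0267]
tcp_rot: [-3.141, -0.0, 1.407]
contact_force: [0.5, 1.9, -0.4]
gripper_width: 0.0253
gripper_force: 87.5
```

To row units: 0.001 m is 1.

Call:
{"fn": "shift_gripper", "kwargs": {
  "ticks": [0, 0, 1, 0, 0.024, 0, 0, 1, 0, 0.024, 0, 0, 0, 0, 0.024]
}}

```text
t: 20.2
eef_pos: [0.5276, 0.0389, 0.0255]
tcp_rot: [3.141, -0.0, 1.407]
contact_force: [-4.4, 0.7, 12.3]
gripper_width: 0.0248
gripper_force: 89.3
```

Call:
{"fn": "shift_gripper", "kwargs": {
  "ticks": [0, 0, 1, 0, 0.024, 0, 0, 1, 0, 0.024, 0, 0, 0, 0, 0.024]
}}

```text
t: 20.5
eef_pos: [0.5281, 0.0391, 0.0249]
tcp_rot: [3.139, -0.001, 1.407]
contact_force: [-10.2, 4.4, 30.8]
gripper_width: 0.0252
gripper_force: 91.5
```

Call:
{"fn": "shift_gripper", "kwargs": {
  "ticks": [0, 0, 1, 0, 0.024, 0, 0, 1, 0, 0.024, 0, 0, 0, 0, 0.024]
}}

```text
t: 20.8
eef_pos: [0.5283, 0.0394, 0.0243]
tcp_rot: [3.139, -0.001, 1.407]
contact_force: [-19.8, 8.6, 58.1]
gripper_width: 0.0252
gripper_force: 95.0
```

Contact with the bench. I'll relieve the press, release so it stands on its flat end, rise for a higher grasp, and check.

To row units: -0.008 m is -8, -0.005 m is -5.

Call:
{"fn": "shift_gripper", "kwargs": {
  "ticks": [0, 0, -5, 0, 0.024, 0, 0, 0, 0, 0.024, 0, 0, 0, 0, 0.027, 0, 0, 0, 0, 0.03, 0, 0, 0, 0, 0.045, 0, 0, 0, 0, 0.045, 0, 0, 0, 0, 0.045, 0, 0, -8, 0, 0.045]
}}

```text
t: 21.6
eef_pos: [0.5268, 0.0388, 0.0332]
tcp_rot: [-3.14, 0.0, 1.407]
contact_force: [-0.2, -0.9, -0.0]
gripper_width: 0.0447
gripper_force: 0.0
```

```bash
python3 - <<'E'
from h import *
import cv2
S,_=r.camera("side");W,_=r.camera("wrist")
def c(i,u,v,w,h):  return cv2.resize(i[v:v+h,u:u+w],(400,300),interpolation=cv2.INTER_CUBIC)
cv2.imwrite("pics/crop7.png",np.hstack([c(S,210,170,160,120),c(W,160,160,320,240)]))
E
```

```text
(no output)
```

View pics/crop7.png

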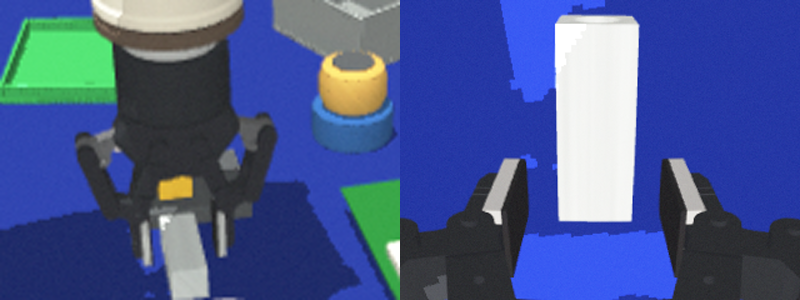

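It fell over on release, so the tilt was less than I had estimated because it slipped in the jaws. It now lies with the hole towards tool +x. I'll locate it from this view and redo the pivot with a lighter grip, held nearer the plain end.

```bash
python3 - <<'E'
from h import *
np.set_printoptions(precision=4,suppress=True)
i=r.camera_info("wrist");s=r.state();p=s["eef_pos"];a=s["tcp_rot"][2];X=np.array([np.cos(a),np.sin(a)]);Y=np.array([np.sin(a),-np.cos(a)])
def wz(u,v,z):
    A,b=(u-i["cx"])/i["fx"],(v-i["cy"])/i["fy"];th=np.hypot(A,b);d=i["R"].T@np.array([A/th*np.sin(th),b/th*np.sin(th),np.cos(th)])
    o=-i["R"].T@i["t"];return o+d*(z-o[2])/d[2]
for u,v in((558,221),(632,221),(556,25),(638,25)):
    q=wz(160+(u-400)*.8,160+v*.8,.026);print(q,(q[:2]-p[:2])@X,(q[:2]-p[:2])@Y)
S=r.camera("side")[0];import cv2;cv2.imwrite("pics/s8.png",S)
E
```

```text
[0.5123 0.0222 0.026 ] -0.01893033529240403 -0.012692445079194398
[0.5387 0.0177 0.026 ] -0.018993214377110747 0.014085029030218691
[0.5248 0.0913 0.026 ] 0.05130153771052398 -0.011568442541926337
[0.5502 0.0871 0.026 ] 0.05130708392818432 0.014104597486626227
```

Spacer spans tool x from -19 to +51 mm, centred sideways. I'll regrip it 10 mm behind its middle at 20 N.

To row units: 0.006 m is 6, 0.001 m is 1.

Call:
{"fn": "shift_gripper", "kwargs": {
  "ticks": [6, 1, 10, 0, 0.045, 0, 0, 11, 0, 0.045, 0, 0, 0, 0, 0.045, 0, 0, 0, 0, 0.02, 0, 0, 0, 0, 0.02, 0, 0, 0, 0, 0.02, 0, 0, 0, 0, 0.02, 0, 0, 0, 0, 0.02],
  "squeeze": 20
}}

```text
t: 22.55
eef_pos: [0.5293, 0.0445, 0.0129]
tcp_rot: [3.141, -0.0, 1.407]
contact_force: [-0.7, 0.6, -1.6]
gripper_width: 0.0256
gripper_force: 21.2
```

Call:
{"fn": "shift_gripper", "kwargs": {
  "ticks": [0, 0, -30, 0, 0.02, 0, 0, -40, 0, 0.02, 0, 0, -40, 0, 0.02, 0, 0, 0, 0, 0.02, 0, 0, 0, 0, 0.02]
}}

```text
t: 23.05
eef_pos: [0.5295, 0.0445, 0.1234]
tcp_rot: [3.14, -0.0, 1.407]
contact_force: [-0.0, -0.1, -2.9]
gripper_width: 0.0257
gripper_force: 21.3
```

```bash
python3 - <<'E'
import numpy as np
O=np.array([.538,.152]);a=-.162;X=np.array([np.cos(a),np.sin(a)]);L=np.array([-X[1],X[0]])
print(O+.0135*X-.063*L)
E
python3 go.py .541 .0876 .12 1.409
```

```text
[0.54116182 0.08764743]
before turn dx dy 0.0443 0.0043 after turn 0.0443 0.0044 dz 0.0034 turn -0.0022 q6 0.10
```

To row units: 0.044 m is 44, 0.0044 m is 4.4.

Call:
{"fn": "shift_gripper", "kwargs": {
  "ticks": [44, 4.4, 0, 0.002, 0.02, 0, 0, 15, 0, 0.02, 0, 0, 14, 0, 0.02, 0, 0, 0, 0, 0.02, 0, 0, 0, 0, 0.02]
}}

```text
t: 23.55
eef_pos: [0.5403, 0.0867, 0.0931]
tcp_rot: [-3.14, 0.0, 1.404]
contact_force: [0.2, -1.0, -0.8]
gripper_width: 0.025
gripper_force: 21.2
```

Call:
{"fn": "shift_gripper", "kwargs": {
  "ticks": [0, 0, 3, 0, 0.02, 0, 0, 3, 0, 0.02, -0.3, 0, 3, 0, 0.02, -0.3, 0, 3, 0, 0.02, -0.4, 0, 3, 0, 0.02, 0, 0, 0, 0, 0.02]
}}

```text
t: 24.15
eef_pos: [0.541, 0.0856, 0.0792]
tcp_rot: [3.14, 0.0, 1.404]
contact_force: [0.2, -3.4, 3.0]
gripper_width: 0.0255
gripper_force: 22.8
```

Call:
{"fn": "shift_gripper", "kwargs": {
  "ticks": [0.5, 0, 3, 0, 0.02, 0.8, 0, 3, 0, 0.02, 1, 0, 3, 0, 0.02, 1.4, 0, 3, 0, 0.02, 0, 0, 0, 0, 0.02]
}}

```text
t: 24.65
eef_pos: [0.5416, 0.0889, 0.0671]
tcp_rot: [3.14, 0.001, 1.404]
contact_force: [-0.4, -7.5, 5.3]
gripper_width: 0.0257
gripper_force: 26.4
```

Forces are far lower this time (about 9 N). Continuing the arc.

Call:
{"fn": "shift_gripper", "kwargs": {
  "ticks": [2, 0, 2, 0, 0.02, 2, 0, 2, 0, 0.02, 2, 0, 2, 0, 0.02, 2, 0, 2, 0, 0.02, 0, 0, 0, 0, 0.02]
}}

```text
t: 25.15
eef_pos: [0.543, 0.0958, 0.0593]
tcp_rot: [3.14, 0.003, 1.404]
contact_force: [-3.0, -19.7, 8.0]
gripper_width: 0.0257
gripper_force: 33.3
```

Call:
{"fn": "shift_gripper", "kwargs": {
  "ticks": [2, 0, 2, 0, 0.02, 2, 0, 1.5, 0, 0.02, 2, 0, 1.5, 0, 0.02, 2, 0, 1, 0, 0.02, 0, 0, 0, 0, 0.02]
}}

```text
t: 25.65
eef_pos: [0.5441, 0.1028, 0.0531]
tcp_rot: [3.141, 0.005, 1.404]
contact_force: [-2.9, -29.7, 5.1]
gripper_width: 0.0254
gripper_force: 37.3
```

Call:
{"fn": "shift_gripper", "kwargs": {
  "ticks": [2, 0, 1, 0, 0.02, 2, 0, 1, 0, 0.02, 2, 0, 0, 0, 0.02, 0, 0, 0, 0, 0.02]
}}

```text
t: 26.05
eef_pos: [0.5448, 0.1083, 0.0509]
tcp_rot: [3.141, 0.005, 1.404]
contact_force: [-4.6, -34.3, 5.9]
gripper_width: 0.0256
gripper_force: 38.7
```

```bash
python3 - <<'E'
from h import *
O=np.array([.538,.152]);a=-.162;X=np.array([np.cos(a),np.sin(a)]);L=np.array([-X[1],X[0]])
p=r.state()["eef_pos"];print("gx gy",(p[:2]-O)@X,(p[:2]-O)@L,p[2])
E
```

```text
gx gy 0.013787931167256564 -0.04205271787542542 0.05091692514029478
```

To row units: 0.002 m is 2.

Call:
{"fn": "shift_gripper", "kwargs": {
  "ticks": [2, 0, 0, 0, 0.02, 2, 0, 0, 0, 0.02, 0, 0, 0, 0, 0.02]
}}

```text
t: 26.35
eef_pos: [0.5452, 0.1119, 0.0505]
tcp_rot: [-3.141, 0.006, 1.404]
contact_force: [-5.0, -37.6, 1.2]
gripper_width: 0.0253
gripper_force: 38.2
```

Call:
{"fn": "shift_gripper", "kwargs": {
  "ticks": [2, 0, 0, 0, 0.02, 2, 0, 0, 0, 0.02, 0, 0, 0, 0, 0.02]
}}

```text
t: 26.65
eef_pos: [0.5456, 0.1156, 0.0503]
tcp_rot: [-3.141, 0.007, 1.404]
contact_force: [-4.2, -38.4, -0.6]
gripper_width: 0.0258
gripper_force: 37.5
```

```bash
python3 - <<'E'
from h import *
import cv2
S,_=r.camera("side");W,_=r.camera("wrist")
O=np.array([.538,.152]);a=-.162;X=np.array([np.cos(a),np.sin(a)]);L=np.array([-X[1],X[0]])
p=r.state()["eef_pos"];print("gx gy",(p[:2]-O)@X,(p[:2]-O)@L,p[2])
def c(i,u,v,w,h):  return cv2.resize(i[v:v+h,u:u+w],(400,300),interpolation=cv2.INTER_CUBIC)
cv2.imwrite("pics/crop8.png",np.hstack([c(S,230,170,112,84),c(W,160,160,320,240)]))
E
```

```text
gx gy 0.013402012246590475 -0.03465140582863898 0.05027351251643118
```

Force is now purely horizontal, so the face is flush with the upright. I'll back off and measure the tilt from wrist depth; the picture views are used up.

Call:
{"fn": "shift_gripper", "kwargs": {
  "ticks": [-10, 0, 0, 0, 0.02, -10, 0, 0, 0, 0.02, -20, 0, -20, 0, 0.02, -30, 0, -10, 0, 0.02, -10, -20, 0, 0, 0.02, 0, 0, 0, 0, 0.02, 0, 0, 0, 0, 0.02]
}}

```text
t: 27.45
eef_pos: [0.5133, 0.0437, 0.0811]
tcp_rot: [3.141, -0.0, 1.404]
contact_force: [0.0, 0.9, -0.9]
gripper_width: 0.0254
gripper_force: 36.9
```

```bash
cat > tilt.py <<'E'
from h import *
from scipy.spatial.transform import Rotation as Ro
np.set_printoptions(precision=4,suppress=True)
s=r.state();i=r.camera_info("wrist");B,D=r.camera("wrist");p=s["eef_pos"];T=Ro.from_euler("xyz",s["tcp_rot"]).as_matrix()
v,u=np.mgrid[:480,:640];A,b=(u-i["cx"])/i["fx"],(v-i["cy"])/i["fy"];th=np.hypot(A,b)+1e-9
k=np.tan(th)/th;C=np.stack([A*k*D,b*k*D,D],-1)
P=((C-i["t"])@i["R"]-p)@T   # tool frame
m=(D>0)&(abs(P[...,1])<.0115)&(P[...,2]<.06)&(P[...,2]>-.07)&(abs(P[...,0])<.08)&(th<1.4)
Q=P[m];print("n",len(Q))
best=None;g=np.random.default_rng(0)
for rep in range(3):
    if len(Q)<100:break
    bi=0
    for _ in range(400):
        a=Q[g.choice(len(Q),3,replace=False)];n=np.cross(a[1]-a[0],a[2]-a[0]);L=np.linalg.norm(n)
        if L<1e-7:continue
        n/=L;w=abs((Q-a[0])@n)<.0012
        if w.sum()>bi:bi=w.sum();W=w
    c=Q[W].mean(0);n=np.linalg.svd(Q[W]-c,full_matrices=False)[2][2];n*=np.sign(-n[2]) if abs(n[2])>.3 else np.sign(n[0])
    print("plane n",bi,"normal",n,"centre",c,"min",Q[W].min(0),"max",Q[W].max(0));Q=Q[~W]
E
python3 tilt.py
```

```text
n 7704
plane n 3830 normal [ 0.4198 -0.0079 -0.9076] centre [ 0.0053 -0.0001 -0.0445] min [-0.0077 -0.0115 -0.0511] max [ 0.0159  0.0115 -0.0387]
plane n 1308 normal [-0.8873 -0.0207 -0.4608] centre [ 0.0007  0.0001 -0.0526] min [-0.0152 -0.0114 -0.07  ] max [ 0.0116  0.0113 -0.0212]
plane n 864 normal [ 0.5063 -0.023  -0.8621] centre [-0.0083  0.0001 -0.0199] min [-0.014  -0.0115 -0.0241] max [ 0.0038  0.0113 -0.0117]
```

Top-face plane fit: the hole axis leans 25° from vertical, towards tool +x. To finish the turn I'll push the plain end's back against the upright's left wall, where tool -x is the pressing direction.

To row units: -0.03 m is -30.

Call:
{"fn": "shift_gripper", "kwargs": {
  "ticks": [0, 0, -30, 0, 0.02, 0, 0, -30, 0, 0.02, 0, 0, 0, 0, 0.02, 0, 0, 0, 0, 0.02],
  "quiet": true
}}

```text
ok
```

```bash
python3 go.py .5626 .2189 .05 1.409
```

```text
before turn dx dy 0.1803 0.0194 after turn 0.1803 0.0201 dz 0.0909 turn -0.0036 q6 0.10
```

Call:
{"fn": "shift_gripper", "kwargs": {
  "ticks": [45, 5, 0, -0.004, 0.02, 45, 5, 0, 0, 0.02, 45, 5, 0, 0, 0.02, 45, 5, 0, 0, 0.02, 0, 0, 30, 0, 0.02, 0, 0, 30, 0, 0.02, 0, 0, 31, 0, 0.02, 0, 0, 0, 0, 0.02]
}}

```text
t: 28.7
eef_pos: [0.5595, 0.2179, 0.0445]
tcp_rot: [-3.134, 0.003, 1.409]
contact_force: [-1.2, 0.4, -0.8]
gripper_width: 0.0254
gripper_force: 36.8
```

Call:
{"fn": "shift_gripper", "kwargs": {
  "ticks": [0, 0, 0, 0, 0.02, -3, 0, 0, 0, 0.02, -3, 0, 0, 0, 0.02, 0, 0, 0, 0, 0.02]
}}

```text
t: 29.1
eef_pos: [0.5617, 0.212, 0.051]
tcp_rot: [3.14, -0.001, 1.408]
contact_force: [-0.7, -1.1, -1.5]
gripper_width: 0.0255
gripper_force: 36.8
```

Call:
{"fn": "shift_gripper", "kwargs": {
  "ticks": [-2, 0, 0, 0, 0.02, -2, 0, 0, 0, 0.02, -2, 0, 0, 0, 0.02, 0, 0, 0, 0, 0.02]
}}

```text
t: 29.5
eef_pos: [0.561, 0.2082, 0.0512]
tcp_rot: [3.139, -0.004, 1.409]
contact_force: [0.8, 16.8, 7.2]
gripper_width: 0.0255
gripper_force: 38.0
```

To row units: -0.002 m is -2.

Call:
{"fn": "shift_gripper", "kwargs": {
  "ticks": [-2, 0, 0, 0, 0.02, -2, 0, 0, 0, 0.02, -2, 0, 0, 0, 0.02, 0, 0, 0, 0, 0.02]
}}

```text
t: 29.9
eef_pos: [0.5604, 0.2024, 0.0515]
tcp_rot: [3.139, -0.005, 1.409]
contact_force: [1.9, 17.8, 7.0]
gripper_width: 0.0256
gripper_force: 39.0
```

Call:
{"fn": "shift_gripper", "kwargs": {
  "ticks": [-2, 0, 0, 0, 0.02, -2, 0, 0, 0, 0.02, 0, 0, 0, 0, 0.02]
}}

```text
t: 30.2
eef_pos: [0.5597, 0.1982, 0.0514]
tcp_rot: [3.139, -0.004, 1.409]
contact_force: [2.1, 14.5, 6.7]
gripper_width: 0.0259
gripper_force: 39.1
```

```bash
python3 tilt.py
```

```text
n 17205
plane n 7281 normal [ 0.0045  0.0039 -1.    ] centre [0.0362 0.     0.0507] min [-0.0118 -0.0115  0.0492] max [0.08   0.0115 0.0521]
plane n 3662 normal [ 0.2224 -0.0039 -0.975 ] centre [ 0.0063 -0.     -0.047 ] min [-0.0074 -0.0115 -0.0509] max [ 0.0166  0.0115 -0.0436]
plane n 2867 normal [0.9726 0.0005 0.2326] centre [ 0.0093  0.     -0.0175] min [-0.0078 -0.0115 -0.0465] max [0.0169 0.0115 0.0521]
```

Works: the tilt is down to 13°, and the bench plane in the same fit reads level. Continuing.

Call:
{"fn": "shift_gripper", "kwargs": {
  "ticks": [-2, 0, 0, 0, 0.02, -2, 0, 0, 0, 0.02, -2, 0, 0, 0, 0.02, 0, 0, 0, 0, 0.02]
}}

```text
t: 30.65
eef_pos: [0.5586, 0.192, 0.0512]
tcp_rot: [3.139, -0.004, 1.409]
contact_force: [2.2, 13.4, 6.6]
gripper_width: 0.0256
gripper_force: 39.2
```

Call:
{"fn": "shift_gripper", "kwargs": {
  "ticks": [-2, 0, 0, 0, 0.02, -1, 0, 0, 0, 0.02, 0, 0, 0, 0, 0.02]
}}

```text
t: 30.95
eef_pos: [0.5581, 0.189, 0.0512]
tcp_rot: [3.139, -0.003, 1.409]
contact_force: [1.1, 11.8, 5.5]
gripper_width: 0.0253
gripper_force: 39.2
```

```bash
python3 tilt.py
```

```text
n 17641
plane n 6312 normal [ 0.0034  0.019  -0.9998] centre [ 0.0409 -0.0002  0.0505] min [-0.0012 -0.0115  0.0489] max [0.08   0.0115 0.0524]
plane n 5724 normal [0.9986 0.0051 0.0519] centre [ 0.0122 -0.     -0.0237] min [ 0.0068 -0.0115 -0.07  ] max [0.0158 0.0115 0.0526]
plane n 2407 normal [ 0.0214 -0.0047 -0.9998] centre [ 0.0041 -0.0001 -0.0491] min [-0.0088 -0.0115 -0.0504] max [ 0.0143  0.0115 -0.0478]
```

Upright to within about 2°, securely held. Moving clear and over the tray.

To row units: -0.02 m is -20, 0.02 m is 20.

Call:
{"fn": "shift_gripper", "kwargs": {
  "ticks": [10, 0, 0, 0, 0.02, 20, 0, -20, 0, 0.02, 20, 0, -30, 0, 0.02, 0, 0, -40, 0, 0.02, 0, 0, -40, 0, 0.02, 0, 0, 0, 0, 0.02, 0, 0, 0, 0, 0.02],
  "squeeze": 40
}}

```text
t: 31.7
eef_pos: [0.5654, 0.2373, 0.1803]
tcp_rot: [3.141, -0.0, 1.409]
contact_force: [0.8, -0.0, -1.8]
gripper_width: 0.0257
gripper_force: 39.6
```

```bash
python3 go.py .54 .394 .186 1.409
```

```text
before turn dx dy 0.1506 -0.0503 after turn 0.1506 -0.0503 dz -0.0057 turn -0.0001 q6 0.43
```

To row units: 0.03 m is 30, -0.01 m is -10.

Call:
{"fn": "shift_gripper", "kwargs": {
  "ticks": [30, -10, -1, 0, 0.02, 30, -10, -1, 0, 0.02, 30, -10, -1, 0, 0.02, 30, -10, -1, 0, 0.02, 30, -10, -1, 0, 0.02, 0, 0, 0, 0, 0.02, 0, 0, 0, 0, 0.02, 0, 0, 0, 0, 0.02]
}}

```text
t: 32.5
eef_pos: [0.54, 0.3924, 0.1837]
tcp_rot: [-3.14, 0.001, 1.408]
contact_force: [-0.5, -0.7, -0.9]
gripper_width: 0.0255
gripper_force: 39.6
```

Call:
{"fn": "shift_gripper", "kwargs": {
  "ticks": [0, 0, 0, 0, 0.02, 0, 0, 0, 0, 0.02, 0, 0, 0, 0, 0.02, 0, 0, 0, 0, 0.02, 0, 0, 0, 0, 0.02]
}}

```text
t: 33.0
eef_pos: [0.5402, 0.393, 0.185]
tcp_rot: [3.141, -0.0, 1.409]
contact_force: [-0.1, 0.1, -0.7]
gripper_width: 0.0258
gripper_force: 39.6
```

```bash
python3 tilt.py
python3 - <<'E'
from h import *
import cv2
print(r.state()["eef_pos"],r.state()["qvel"].round(4))
a=cv2.imread("pics/top0.png").astype(int)
b,d=r.camera("top");cv2.imwrite("pics/top9.png",b)
for n,u,v in(("spool",369,268),("board",339,182),("cleaner",248,178),("pliers",465,170)):
    w=20;print(n,abs(a[v-w:v+w,u-w:u+w]-b[v-w:v+w,u-w:u+w]).mean())
E
```

```text
n 10553
plane n 5641 normal [0.9985 0.0001 0.0556] centre [ 0.0122 -0.     -0.0243] min [ 0.0089 -0.0115 -0.0699] max [0.0157 0.0115 0.0213]
plane n 2412 normal [ 0.0406  0.0022 -0.9992] centre [ 0.0042 -0.     -0.049 ] min [-0.0083 -0.0115 -0.0506] max [ 0.0121  0.0115 -0.0475]
plane n 1274 normal [-0.9158  0.0126 -0.4015] centre [ 0.0024  0.0002 -0.0538] min [-0.0089 -0.0114 -0.07  ] max [ 0.01    0.0111 -0.0253]
[0.54016859 0.39304341 0.18491315] [ 0.0031  0.0016  0.0001  0.0022 -0.0017  0.0006]
spool 17.846875
board 20.655416666666667
cleaner 21.50375
pliers 19.68125
```

```bash
python3 - <<'E'
from h import *
import cv2
a=cv2.imread("pics/top0.png");b=cv2.imread("pics/top9.png")
for n,u,v,w in(("spool",369,268,19),("board",339,182,45),("cleaner",248,178,20),("pliers",465,170,30)):
    m=cv2.matchTemplate(b[v-w-15:v+w+15,u-w-15:u+w+15],a[v-w:v+w,u-w:u+w],cv2.TM_CCOEFF_NORMED);_,s,_,l=cv2.minMaxLoc(m);print(n,round(s,3),l[0]-15,l[1]-15)
r.job_done()
E
```

```text
spool 0.996 0 0
board 0.993 0 0
cleaner 0.995 0 0
pliers 0.995 0 0
the job is handed in; nothing more can be done
```

The hole end was found on the pin (bottomed at 22 N, held about 0.8 s), and the job is handed in with the spacer held hole-up, about 3° off vertical and 20 cm over the tray; it fell over once during regrasping, and the spool, board, cleaner and pliers had not moved.

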